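# Ease the wedge out from under the nest-box shutter

### The arm

A 6-joint arm with a two-finger parallel gripper is mounted at the origin on the work surface. World frame = base frame: x ahead of the robot, y to its left, z up, the work surface at z = 0. Lengths are in mm, angles in rad, forces in N, time in s.
With the tool pointing down it reaches from about 350 to 875 mm from the base axis. Payload 4.2 kg.
Tool frame: the origin (TCP) lies midway between the tips of the shut fingers; the grasp point (between the pads) lies 19 mm behind it; x points along the fingers, y is the direction in which the jaws open and shut, and the axes are right-handed (so a half turn about x gives the same grasp; the last joint's range is limited). The gripper opens to 85 mm and grips with 20 to 120 N. Pads are 22 mm wide; open, the fingers measure 114 mm over their backs; the gripper's body (76 mm by 85 mm) begins 54 mm behind the grasp point. The pads swing forward as they close: fully open they stand 13 mm farther back than shut.
Start: joints at [1.523, 0.385, 0.008, 0, -1.194, -0.259], TCP at [188.724, 595.804, 231.312] pointing down, gripper open.
Joint ranges: [-3.14, 3.14], [-1.21, 2.06], [-1.07, 1.41], [-3.16, 2.05], [-2.99, -0.16], [-3.1, 3.1]. Speed limits (rad/s): [2.79, 2.79, 3.14, 3.14, 3.14, 3.14].

### API

Orientations are given as a unit quaternion [x, y, z, w].
In Python, from bench import readout, imaging, arm gives the robot as it stands.
- The arm moves only by the tool arm_command, never from a script. Its argument "increments" is a list of rows, each a list of 3 entries, a list of its own where there are three numbers: the turn, a rotation vector about the world's x, y, z in degrees, then the shift along the world's x, y, z in mm, then the closure, from 0 (fully open) to 1 (shut). In form: [[[ax, ay, az], [tx, ty, tz], fingers], ...]. A call has exactly 5 rows; each row is the pose to reach, as a shift and turn from the pose measured when the call began; what a row does not reach only later rows make up. A row lasts 1/10 s, in which the tool goes at most 50 mm and 8.59 degrees, less where a joint would pass 70% of its speed; a pose out of reach is approached as far as the arm can. A call with a gripper value outside its range is refused whole. The fingers move at their own pace and stop on an object; the grip force is fixed at half the most. Time passes only in rows, so rows that repeat a pose let the fingers close, or fill a call up. It gives the time, the measured TCP pose, the force and the opening at its end, in the units of the state.
- readout.read_state(): the state, without advancing time (a new reading comes with each control period).
- imaging.get_image(name): name is "scene" or "side" or "wrist"; returns (picture, depth): 480x640x3 uint8, blue, green, red; 480x640 float32, mm along the optical axis (not along the pixel's ray), 0 where there is no reading.
- imaging.camera_info(name): a dict with "vfov" (degrees; the focal length in pixels is half the picture's height over the tangent of half this angle, whatever the lens; pixels are square), "cx", "cy" (the principal point, pixels), "D" ([k1, k2, p1, p2, k3] as OpenCV has them; the pictures are not rectified), "eye" and "rotation" of the camera in the world; the wrist camera has in their place "T_tool_cam" (4x4, takes a point from camera to tool coordinates, whose origin is the TCP and whose axes are the tool frame's). Camera axes: x right, y down, z forward; pixel columns grow to the right and rows downward; lengths in mm; the calibration is good to about 2 mm. A picture is of the moment at which its call begins: read the wrist's pose just before it. camera_info takes no time and is no camera call.
- arm.job_done(): hands the job in, once; it reports no verdict.
The state is a dict: "clock": time; "joints": joint angles; "joint_vel": joint speeds; "joint_efforts": joint torques, N m; "position": TCP position; "ee_rot": TCP orientation; "contact_force": force on the tool from outside, world axes, zero at the start; "wrist_torque": the same for the moment, N m; "gripper_width": finger opening in mm.
Only numpy, scipy, OpenCV 4.12 (cv2) and the standard library are available. Lean on these libraries where they do the work, as an engineer would, in place of code of your own. Each camera call takes 0.05 s, during which the arm holds its last target. There are 200 camera calls.

### The job

The heavy green shutter of the nest box is propped up by a wooden wedge: take the wedge by its orange butt and work it straight back out from under the shutter in small tugs of about a finger's width (10 to 15 mm), letting everything come to rest for about half a second after each tug, so that the shutter sinks step by step until it is fully down; never yank the wedge or lift the shutter. Then carry the wedge to the grey saucer, lower it in (do not drop it) so that it lies flat on its base inside the rim, and let go. Leave the hammer, spray bottle, lamp and peg where they are.

Things in the scene. Friction and masses are not known exactly. Their poses are not given: they have to be found in the camera images.
- nest_box: Wooden hen's nest box fixed to the bench, no floor or back, 255 mm wide, 225 mm deep, 163 mm tall, flat red roof. Origin: on the bench under the middle of the shutter's front face (x = 0 is that face). Own -x points out of the front, roughly to the robot; z up. Guide strips beside the shutter, at y = +-88 to +-114 mm, reach to x = -13 mm; between them the front is free.
- eave (a point): Middle of the lower front edge of the roof's eave, which overhangs the front: 55 mm out from the shutter's face, 151 mm above the bench, straight across the box. A gripper that points straight down does not fit over the wedge beside it: lean it back, away from the box, by about 35 to 45 degrees, fingers pointing down and towards the box.
- shutter (a joint): Height (m) of the shutter's lower edge: 0 fully down, 0.028 to 0.033 at the start, stop at 0.05. Green steel plate 192 mm wide, 95 tall, 10 thick, about 1.4 kg; slides straight up and down in guides, sinks by its own weight, damped. Its lower front edge rests on the wedge's slope: drawing the wedge back 10 mm lowers it 3.75 mm; it is down once the wedge has come back 53 to 66 mm.
- shutter_edge (a point): Middle of the shutter's lower front edge; it moves up and down with the shutter.
- wedge: Wooden wedge, 145 mm long, 40 wide, about 160 g, on the bench, thin end under the shutter. Origin: centre of its underside; x along it to the thin end, z up. x -72.5 to -7.5 mm: orange block 38 mm tall, gripped across its 40 mm width. x -7.5 to 72.5 mm: bare wood, top sloping from 38 to 8 mm. At the start 82 to 92 mm stick out of the box. Pull along its own -x; friction resists, 5 to 20 N.
- saucer: Grey ceramic plant saucer, open and round, 208 mm across its rim, 24 mm tall, 0.7 kg, loose on the bench to the left or right of the box's front. Origin: centre of its underside, z up. Flat inner floor 6 mm above the origin, about 174 mm across; the wall leans out to the rim.
- hammer: Chrome hammer lying on the bench, 260 mm long, head 78 mm across and 26 mm tall; a bystander. Origin: mid length of its underside, x towards the head.
- spray_bottle: Yellow plastic spray bottle, empty, upright, 74 mm across, 227 mm tall, with a black spray head; a bystander. Origin: centre of its underside.
- lamp: Small round white press-button lamp, 90 mm across, 36 mm tall; a bystander. Origin: centre of its underside.
- peg: Pointed wooden garden peg lying on the nest box's roof (163 mm above the bench), 140 mm long, 22 mm wide, 20 mm tall; a bystander. Origin: on its underside, 55 mm from its blunt end, x towards the point.
Things that resemble listed ones, but are neither listed nor needed, are in the scene too. Of the things that look like the saucer, take the one that is farthest from the robot's base at the start.

How it is judged:
By the outcome, as a careful person would: the job done as asked, in the order asked, and still so for the second after the job is handed in, with the robot touching nothing.
It also fails if it takes over 48 s, if anything falls off the work surface, if the arm or the gripper's body presses on something with over 40 N, if the wrist force passes 120 N, or if a joint passes its speed limit or range.

## Working session

There is one attempt and no reset: what is moved stays moved. The work goes in short steps, Python scripts to look and compute and a tool call to move; the robot and the scene stay as the last step left them, time stands still between calls to the robot, and variables do not carry over. Pictures are saved under pics/ and viewed, about 8 in all and at most 12, crops included, and the job is handed in when it is done.

Besides the shell and the picture viewer there is one more tool, called after "Request:" as a command line: name --argument value ..., lists and objects as JSON in quotes. arm_command: Moves the arm, as the interface text tells. Its arguments: {"type":"object","properties":{"increments":{"type":"array","items":{"type":"array"}}},"required":["increments"]}

```bash
ls; mkdir -p pics; python3 - <<'E'
from bench import readout, imaging
import cv2,numpy as np
print(readout.read_state())
for n in ("scene","side"):
    p,d=imaging.get_image(n); cv2.imwrite(f"pics/{n}0.png",p); np.save(f"pics/{n}0.npy",d); print(n,imaging.camera_info(n),(d>0).mean())
print(imaging.camera_info("wrist"))
E
```

```text
pics
{'clock': 0.0, 'joints': array([ 1.52260793e+00,  3.85563684e-01,  6.60250409e-03, -4.91011716e-04,
       -1.19400580e+00, -2.58605989e-01]), 'joint_vel': array([ 1.58110866e-03, -1.45376310e-05, -9.47485745e-04,  1.63489472e-03,
        5.96463798e-04, -5.22306208e-04]), 'joint_efforts': array([ 6.51883420e-04, -3.92293561e+01,  1.88393354e+01,  4.18601230e+00,
       -4.62678523e-03, -4.07615360e-06]), 'position': array([188.55620549, 595.2545678 , 230.20934717]), 'ee_rot': array([-0.69871364,  0.10888668,  0.69887337,  0.10732639]), 'contact_force': array([ 0.03719296, -0.67937833,  0.62881782]), 'wrist_torque': array([ 0.00118733,  0.01185792, -0.03413429]), 'gripper_width': 84.96169188250927}
scene {'vfov': 55.75651678755331, 'cx': 315.559871055029, 'cy': 237.5958067822149, 'D': array([-0.00426635,  0.        ,  0.        ,  0.        ,  0.        ]), 'eye': array([ 162.22846337,   37.98945336, 1048.27702557]), 'rotation': array([-0.6796311 ,  0.71698522, -0.11530194,  0.10363018])} 0.9959895833333333
side {'vfov': 57.53739238795662, 'cx': 320.28967880381146, 'cy': 240.19498080480082, 'D': array([-0.07119824,  0.        ,  0.        ,  0.        ,  0.        ]), 'eye': array([   3.12539247, -605.87252223,  896.77676821]), 'rotation': array([ 0.87121792, -0.31918753,  0.12270328, -0.35219676])} 0.9961393229166666
{'vfov': 63.50123142705002, 'cx': 325.62693004157103, 'cy': 242.11418202037268, 'D': array([-0.05869831,  0.        ,  0.        ,  0.        ,  0.        ]), 'T_tool_cam': array([[ 3.50677411e-04, -3.29162931e-01,  9.44273076e-01,
        -1.42853663e+02],
       [ 9.99999530e-01, -7.37591092e-04, -6.28488630e-04,
        -7.96962970e-01],
       [ 9.03362569e-04,  9.44272853e-01,  3.29162517e-01,
        -8.53953870e+01],
       [ 0.00000000e+00,  0.00000000e+00,  0.00000000e+00,
         1.00000000e+00]])}
```

View pics/scene0.png

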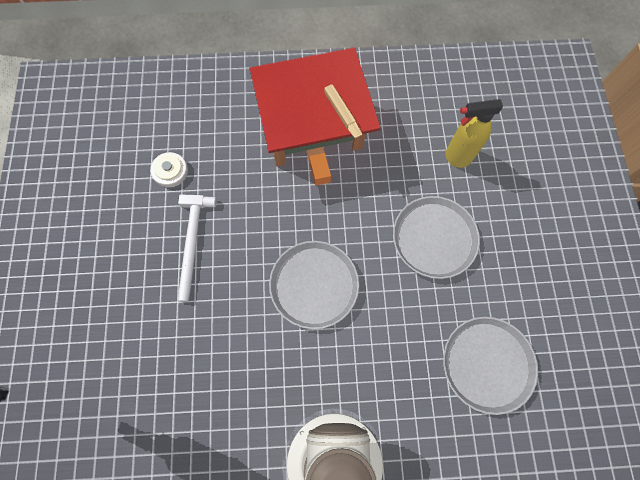

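View pics/side0.png

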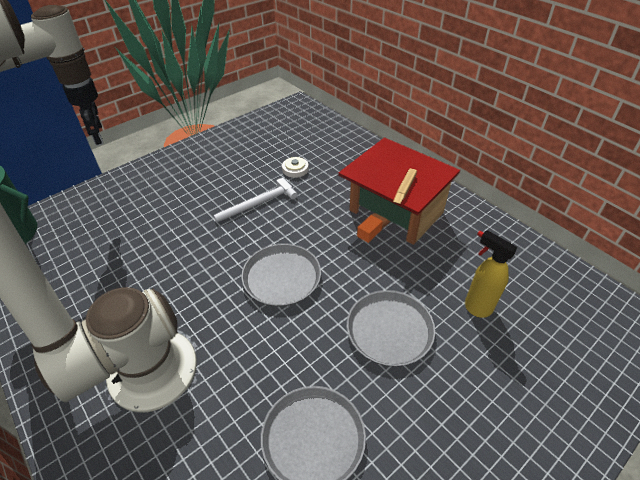

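Scene view: box roof around (315,100), orange butt at (319,166), saucer-like dishes at (437,237), (314,284) and (490,366). The side view agrees: butt at (371,228), and the green shutter is visible above it.

```bash
cat > h.py <<'E'
import numpy as np,cv2
from scipy.spatial.transform import Rotation as R
from bench import readout,imaging
def K(c):
    f=240/np.tan(np.radians(c["vfov"])/2); return np.array([[f,0,c["cx"]],[0,f,c["cy"]],[0,0,1.]])
def pose(n,c,st=None):
    if n!="wrist": return R.from_quat(c["rotation"]).as_matrix(),np.array(c["eye"])
    T=c["T_tool_cam"]; Rt=R.from_quat(st["ee_rot"]).as_matrix()
    return Rt@T[:3,:3],Rt@T[:3,3]+st["position"]
def rays(n,uv,st=None):
    c=imaging.camera_info(n); q=cv2.undistortPoints(np.asarray(uv,float).reshape(-1,1,2),K(c),c["D"]).reshape(-1,2)
    Rm,e=pose(n,c,st); return e,np.c_[q,np.ones(len(q))]@Rm.T
def onplane(n,uv,z,st=None):
    e,d=rays(n,uv,st); return e+d*((z-e[2])/d[:,2])[:,None]
def cloud(n,mask,depth,st=None):
    v,u=np.nonzero(mask&(depth>0)); e,d=rays(n,np.c_[u,v],st); return e+d*depth[v,u][:,None]
def hsv(p,lo,hi): return cv2.inRange(cv2.cvtColor(p,cv2.COLOR_BGR2HSV),lo,hi)>0
def big(m):
    n,l,s,_=cv2.connectedComponentsWithStats(m.astype(np.uint8)); return l==1+np.argmax(s[1:,4])
ORANGE=((6,170,60),(14,255,255))
E
python3 - <<'E'
from h import *
for n in("scene","side"):
    p=cv2.imread(f"pics/{n}0.png"); d=np.load(f"pics/{n}0.npy")
    m=big(hsv(p,*ORANGE)&(np.indices(d.shape)[0]>140)); 
    if n=="side": m=big(hsv(p,*ORANGE)&(np.indices(d.shape)[0]>180))
    P=cloud(n,m,d); print(n,"orange",m.sum(),P.min(0),P.max(0))
    T=P[abs(P[:,2]-38)<4]; r=cv2.minAreaRect(T[:,:2].astype(np.float32)); print("top n",len(T),T.mean(0),r)
    print(" box pts",cv2.boxPoints(r).round(0).tolist())
    m=hsv(p,(0,190,90),(4,255,255)); m[:, :]&=(np.indices(d.shape)[0]<240); m=big(m)
    P=cloud(n,m,d); T=P[abs(P[:,2]-163)<6]; r=cv2.minAreaRect(T[:,:2].astype(np.float32)); print("roof",T.mean(0),r); print(cv2.boxPoints(r).round(0).tolist())
    # heights: everything 14..26 -> rims
    Q=cloud(n,np.ones_like(m),d)
    seeds={"scene":[(437,237),(314,284),(490,366)],"side":[(391,328),(281,275),(313,440)]}[n]
    for s in seeds:
        mm=np.zeros(d.shape,bool); mm[s[1]-2:s[1]+3,s[0]-2:s[0]+3]=1
        c=np.median(cloud(n,mm,d),0)
        W=Q[(np.hypot(*(Q[:,:2]-c[:2]).T)<140)&(Q[:,2]>19)&(Q[:,2]<28)]
        A=np.c_[2*W[:,:2],np.ones(len(W))]; x=np.linalg.lstsq(A,(W[:,:2]**2).sum(1),rcond=None)[0]
        print("saucer floor",c.round(1),"c",x[:2].round(1),"r",np.sqrt(x[2]+x[:2]@x[:2]).round(1),"dist",np.hypot(*x[:2]).round(0),W[:,2].max())
E
```

```text
scene orange 374 [637.51478739 -32.22167551  19.93818065] [705.6793752   14.8658063   44.29807836]
top n 347 [671.3997514   -7.70961843  38.68183391] ((670.6918334960938, -7.7621917724609375), (65.02684783935547, 39.2525520324707), 10.272405624389648)
 box pts [[635.0, 6.0], [642.0, -33.0], [706.0, -21.0], [699.0, 17.0]]Traceback (most recent call last):
  File "<stdin>", line 9, in <module>
  File "h.py", line 19, in big
    n,l,s,_=cv2.connectedComponentsWithStats(m.astype(np.uint8)); return l==1+np.argmax(s[1:,4])
                                                                              ~~~~~~~~~^^^^^^^^^
    return _wrapfunc(a, 'argmax', axis=axis, out=out, **kwds)
    return bound(*args, **kwds)
ValueError: attempt to get argmax of an empty sequence
```

```bash
python3 - <<'E'
from h import *
for n in("scene","side"):
    p=cv2.imread(f"pics/{n}0.png"); d=np.load(f"pics/{n}0.npy"); rows=np.indices(d.shape)[0]
    m=big(hsv(p,*ORANGE)&(rows>(140 if n=="scene" else 200))&(rows<260))
    P=cloud(n,m,d); T=P[abs(P[:,2]-38)<4]; r=cv2.minAreaRect(T[:,:2].astype(np.float32)); print(n,"top",len(T),T.mean(0),r)
    px=(315,60) if n=="scene" else (375,170); print(cv2.cvtColor(p,cv2.COLOR_BGR2HSV)[px[1],px[0]])
    Q=cloud(n,np.ones(d.shape,bool),d); 
    T=Q[(abs(Q[:,2]-163)<6)&(abs(Q[:,0]-830)<200)&(abs(Q[:,1])<250)]; r=cv2.minAreaRect(T[:,:2].astype(np.float32)); print("roof",len(T),T.mean(0),r,cv2.boxPoints(r).round(0).tolist())
    seeds={"scene":[(437,237),(314,284),(490,366)],"side":[(391,328),(281,275),(313,440)]}[n]
    for s in seeds:
        mm=np.zeros(d.shape,bool); mm[s[1]-2:s[1]+3,s[0]-2:s[0]+3]=1
        c=np.median(cloud(n,mm,d),0)
        W=Q[(np.hypot(*(Q[:,:2]-c[:2]).T)<125)&(Q[:,2]>19)&(Q[:,2]<28)]
        A=np.c_[2*W[:,:2],np.ones(len(W))]; x=np.linalg.lstsq(A,(W[:,:2]**2).sum(1),rcond=None)[0]
        print("saucer floor",c.round(1),"c",x[:2].round(1),"r",np.sqrt(x[2]+x[:2]@x[:2]).round(1),"dist",np.hypot(*x[:2]).round(0),W[:,2].max().round(1))
    g=big(hsv(p,(35,60,20),(85,255,255))&(rows>150)&(rows<260)); G=cloud(n,g,d); print("green",len(G),G.min(0),G.max(0))
st=readout.read_state(); print(R.from_quat(st["ee_rot"]).as_matrix().round(3))
E
```

```text
scene top 347 [671.3997514   -7.70961843  38.68183391] ((670.6918334960938, -7.7621917724609375), (65.02684783935547, 39.2525520324707), 10.272405624389648)
[  1 173 186]
roof 8975 [779.83679776   7.16358267 163.57693016] ((783.7356567382812, 1.9652252197265625), (228.9236602783203, 255.9951934814453), 10.090618133544922) [[649.0, 108.0], [693.0, -144.0], [919.0, -104.0], [874.0, 148.0]]
saucer floor [ 483.  -282.6    7.2] c [ 480.  -273.9] r 99.4 dist 553.0 28.0
saucer floor [383.   21.1   6.3] c [380.8  22.1] r 99.2 dist 381.0 28.0
saucer floor [ 177.2 -358.3    8. ] c [ 181.6 -352.4] r 99.5 dist 396.0 28.0Traceback (most recent call last):
  File "<stdin>", line 16, in <module>
  File "h.py", line 19, in big
    n,l,s,_=cv2.connectedComponentsWithStats(m.astype(np.uint8)); return l==1+np.argmax(s[1:,4])
                                                                              ~~~~~~~~~^^^^^^^^^
    return _wrapfunc(a, 'argmax', axis=axis, out=out, **kwds)
    return bound(*args, **kwds)
ValueError: attempt to get argmax of an empty sequence
```

```bash
python3 - <<'E'
from h import *
n="side"
p=cv2.imread(f"pics/{n}0.png"); d=np.load(f"pics/{n}0.npy"); rows=np.indices(d.shape)[0]
m=big(hsv(p,*ORANGE)&(rows>200)&(rows<260))
P=cloud(n,m,d); T=P[abs(P[:,2]-38)<4]; r=cv2.minAreaRect(T[:,:2].astype(np.float32)); print(n,"top",len(T),T.mean(0),r)
Q=cloud(n,np.ones(d.shape,bool),d)
for s in [(391,328),(281,275),(313,440)]:
    mm=np.zeros(d.shape,bool); mm[s[1]-2:s[1]+3,s[0]-2:s[0]+3]=1
    c=np.median(cloud(n,mm,d),0)
    W=Q[(np.hypot(*(Q[:,:2]-c[:2]).T)<125)&(Q[:,2]>19)&(Q[:,2]<28)]
    A=np.c_[2*W[:,:2],np.ones(len(W))]; x=np.linalg.lstsq(A,(W[:,:2]**2).sum(1),rcond=None)[0]
    print("saucer floor",c.round(1),"c",x[:2].round(1),"r",np.sqrt(x[2]+x[:2]@x[:2]).round(1))
print(cv2.cvtColor(p,cv2.COLOR_BGR2HSV)[213,395])
T=Q[(abs(Q[:,2]-163)<5)&(abs(Q[:,0]-780)<170)&(abs(Q[:,1])<190)]; r=cv2.minAreaRect(T[:,:2].astype(np.float32)); print("roof",len(T),r)
F=Q[(Q[:,0]>710)&(Q[:,0]<750)&(abs(Q[:,1])<70)&(Q[:,2]>50)&(Q[:,2]<100)]; F=F[:]; print("shutter pts",len(F),np.linalg.lstsq(np.c_[F[:,1],np.ones(len(F))],F[:,0],rcond=None)[0] if len(F) else "")
st=readout.read_state(); R0=R.from_quat(st["ee_rot"]); print(R0.as_matrix().round(3))
y=np.radians(10.2);t=np.radians(40); u=np.array([np.cos(y),np.sin(y),0]);k=np.array([0,0,1])
x=np.sin(t)*u-np.cos(t)*k; z=np.cos(t)*u+np.sin(t)*k
for s in(1,-1):
    Rt=np.c_[x,np.cross(s*z,x),s*z]; rv=(R.from_matrix(Rt)*R0.inv()).as_rotvec(degrees=True); print(s,rv.round(1),np.linalg.norm(rv))
E
```

```text
side top 239 [672.54419842 -11.33093093  37.18470817] ((673.8546752929688, -10.63278579711914), (71.46114349365234, 42.16890335083008), 7.176547050476074)
saucer floor [ 486.3 -275.4    6.1] c [ 480.9 -276.7] r 99.7
saucer floor [384.9  25.3   5.3] c [381.7  19.1] r 100.2
saucer floor [ 180.5 -355.9    4.5] c [ 182.9 -353.5] r 99.5
[67 79 55]
roof 4418 ((784.708740234375, 0.698089599609375), (231.92721557617188, 258.0375671386719), 10.17302417755127)
shutter pts 560 [-1.80821575e-01  7.27183656e+02]
[[-0.001 -0.302 -0.953]
 [-0.002 -0.953  0.302]
 [-1.     0.002 -0.   ]]
1 [  53.9   -3.6 -144.2] 153.96088189850394
-1 [ -2.5 -40.3  26.7] 48.394525447297845
```

Request:
arm_command --increments '[[[0, 0, -7.6], [20, -30, 0], 0], [[0, 0, -15.2], [40, -60, 0], 0], [[0, 0, -22.8], [60, -90, 0], 0], [[0, 0, -30.4], [80, -120, 0], 0], [[0, 0, -38], [100, -150, 0], 0]]'

```text
clock: 0.6
position: [289.0, 443.8, 229.9]
ee_rot: [-0.624, 0.332, 0.625, 0.33]
contact_force: [0.3, 0.6, 0.8]
gripper_width: 85.6
```

Request:
arm_command --increments '[[[0, 0, -7.6], [20, -30, 0], 0], [[0, 0, -15.2], [40, -60, 0], 0], [[0, 0, -22.8], [60, -90, 0], 0], [[0, 0, -30.4], [80, -120, 0], 0], [[0, 0, -38], [100, -150, 0], 0]]'

```text
clock: 1.1
position: [389.4, 292.2, 229.7]
ee_rot: [-0.481, 0.519, 0.482, 0.517]
contact_force: [0.6, 0.0, 0.4]
gripper_width: 85.6
```

Request:
arm_command --increments '[[[0, 0, -7.6], [20, -30, 0], 0], [[0, 0, -15.2], [40, -60, 0], 0], [[0, 0, -22.8], [60, -90, 0], 0], [[0, 0, -30.4], [80, -120, 0], 0], [[0, 0, -38], [100, -150, 0], 0]]'

```text
clock: 1.6
position: [489.7, 140.8, 229.4]
ee_rot: [-0.284, 0.648, 0.286, 0.646]
contact_force: [1.2, 0.4, 0.5]
gripper_width: 85.6
```

```bash
cat >> h.py <<'E'
def target(yaw,lean):
    y=np.radians(yaw);t=np.radians(lean);u=np.array([np.cos(y),np.sin(y),0]);k=np.array([0,0,1])
    x=np.sin(t)*u-np.cos(t)*k; z=np.cos(t)*u+np.sin(t)*k
    return R.from_matrix(np.c_[x,np.cross(z,x),z])
def go(pos,yaw,lean):
    st=readout.read_state(); rv=(target(yaw,lean)*R.from_quat(st["ee_rot"]).inv()).as_rotvec(degrees=True)
    np.set_printoptions(suppress=True,precision=3)
    print("t",st["clock"],"pos",st["position"],"q",st["joints"],"F",st["contact_force"],"w",st["gripper_width"])
    print("shift",(np.array(pos)-st["position"]).round(1),"turn",rv.round(1),np.linalg.norm(rv).round(1))
E
python3 -c "
from h import *
go((600,-20,150),10.2,40);go((600,-20,150),10.2,0)"
```

```text
t 1.6 pos [489.728 140.78  229.354] q [ 0.597  0.191 -0.27  -0.003 -1.112 -1.337] F [1.168 0.358 0.477] w 85.59767160571904
shift [ 110.3 -160.8  -79.4] turn [ 19.5 -35.8 -35.8] 54.3
t 1.6 pos [489.728 140.78  229.354] q [ 0.597  0.191 -0.27  -0.003 -1.112 -1.337] F [1.168 0.358 0.477] w 85.59767160571904
shift [ 110.3 -160.8  -79.4] turn [ -0.1  -0.2 -37.3] 37.3
```

Request:
arm_command --increments '[[[0, 0, -7.5], [15, -32, 0], 0], [[0, 0, -15], [30, -64, 0], 0], [[0, 0, -22.5], [45, -96, 0], 0], [[0, 0, -30], [60, -128, 0], 0], [[0, 0, -37.3], [75, -162, 0], 0]]'

```text
clock: 2.1
position: [564.9, -22.5, 228.9]
ee_rot: [-0.06, 0.705, 0.062, 0.704]
contact_force: [-0.5, 0.0, 0.3]
gripper_width: 85.2
```

Request:
arm_command --increments '[[[1.4, -7.9, 0], [8, 0, -12], 0], [[2.8, -15.8, 0], [16, 0, -24], 0], [[4.2, -23.6, 0], [24, 0, -36], 0], [[5.6, -31.5, 0], [32, 0, -48], 0], [[7, -39.4, 0], [40, 0, -60], 0]]'

```text
clock: 2.6
position: [598.1, -31.0, 172.1]
ee_rot: [-0.034, 0.461, 0.092, 0.882]
contact_force: [-1.1, -0.5, -1.0]
gripper_width: 85.5
```

```bash
python3 -c "
from h import *
go((680.6,-6,8),10.2,40)
st=readout.read_state();p,d=imaging.get_image('wrist');cv2.imwrite('pics/w1.png',p)
m=big(hsv(p,*ORANGE));P=cloud('wrist',m,d,st);T=P[abs(P[:,2]-38)<4]; print(len(P),P.min(0),P.max(0),T.mean(0),cv2.minAreaRect(T[:,:2].astype(np.float32)))
"
```

```text
t 2.6 pos [598.125 -30.987 172.094] q [ 0.212  0.195 -0.569 -0.061 -0.196 -1.539] F [-1.056 -0.482 -1.03 ] w 85.50230714896445
shift [  82.5   25.  -164.1] turn [-0.5 -5.2 -1.1] 5.3
3841 [ 591.155 -121.278    0.96 ] [741.24  -88.498 186.172] [ 733.145 -107.855   37.856] ((733.428955078125, -107.85292053222656), (6.490160942077637, 26.049774169921875), 0.11107882857322693)
```

```bash
cat > k.py <<'E'
from h import *
import itertools
L=290.
def fk(q,s4=1,s5=1,s6=1,c=0,h=151.3,off=159.4):
    # tool rotation and TCP
    Rf=R.from_euler('z',q[0])*R.from_euler('y',q[1]-q[2])
    Rt=Rf*R.from_euler('x',s4*q[3])*R.from_euler('y',-q[4])*R.from_euler('x',s6*q[5]+c)
    W=R.from_euler('z',q[0]).apply([-8+566*np.sin(q[1])+429*np.cos(q[1]-q[2]),-off,h+566*np.cos(q[1])-429*np.sin(q[1]-q[2])])
    return Rt,W+L*Rt.apply([1,0,0])
E
python3 - <<'E'
from k import *
D=[([1.5226,.38556,.0066,-.0005,-1.194,-.2586],[-0.69871364,0.10888668,0.69887337,0.10732639],[188.6,595.3,230.2]),
([.597,.191,-.27,-.003,-1.112,-1.337],[-0.284,0.648,0.286,0.646],[489.7,140.8,229.4]),
([.212,.195,-.569,-.061,-.196,-1.539],[-0.034,0.461,0.092,0.882],[598.1,-31,172.1])]
for s4,s6,c in itertools.product((1,-1),(1,-1),(0,np.pi/2,np.pi,-np.pi/2)):
    e=[(fk(q,s4,1,s6,c)[0].inv()*R.from_quat(r)).magnitude()*57.3 for q,r,_ in D]
    if max(e)<15: print(s4,s6,c,np.round(e,2),[np.round(fk(q,s4,1,s6,c)[1]-p,1) for q,r,p in D])
E
```

```text
1 -1 -1.5707963267948966 [0.06 0.37 6.99] [array([-0.2, -0.9, -3.2]), array([-0.2, -1.7, -3.2]), array([ 1.1, -6.6,  0.2])]
-1 -1 -1.5707963267948966 [0.   0.04 0.09] [array([-0.5, -0.9, -3.2]), array([-1.1, -0.4, -3.2]), array([-0.4,  0.1,  0.2])]
```

```bash
cat >> k.py <<'E'
from scipy.optimize import least_squares
lo=np.array([-3.14,-1.21,-1.07,-3.16,-2.99,-3.1]);hi=np.array([3.14,2.06,1.41,2.05,-.16,3.1])
F=lambda q: fk(q,-1,1,-1,-np.pi/2)
def ik(pos,Rt,q0):
    f=lambda q:np.r_[(F(q)[1]-pos)/300,(F(q)[0].inv()*Rt).as_rotvec()]
    s=least_squares(f,np.clip(q0,lo+.001,hi-.001),bounds=(lo,hi)); return s.x,np.linalg.norm(s.fun)
E
python3 - <<'E'
from k import *
np.set_printoptions(suppress=True,precision=3)
q=np.array([.212,.4,-.6,-3.1,-.3,1.6])
for pos,y,l in [((600,-20,100),10.2,43),((616,-17.5,85),10.2,43),((680.6,-6,8),10.2,43),((680.6,-6,8),10.2,40),((610,-18.5,8),10.2,43),((600,-20,110),10.2,43),((450,-270,60),-13,43),((450,-270,16),-13,43),((450,-270,16),-13,35)]:
    q,e=ik(np.array(pos),target(y,l),q); print(pos,l,q,round(e,4))
st=readout.read_state(); q0=st["joints"]; print(q0,F(q0)[1]-st["position"])
R0=R.from_quat(st["ee_rot"]);p0=F(q0)[1]
qg=np.array([.212,.195,-.569,-3.1,-.35,1.56])
for i in range(0,17):
    q=q0.copy(); q[3]=q0[3]+(-3.1-q0[3])*i/16; q[5]=q0[5]-(q[3]-q0[3]); q[4]=q0[4]-.2*min(1,i/5)
    Rt,p=F(q); 
    if i: print(i,(Rt*Rp.inv()).magnitude().round(3)*57.3,(Rt*R0.inv()).as_rotvec(degrees=True).round(1),(p-p0).round(0))
    if i%5==0:R0,p0=Rt,p
    Rp=Rt
E
```

```text
(600, -20, 100) 43 [ 0.232  0.327 -0.738 -3.16  -0.245  1.549] 0.0341
(616, -17.5, 85) 43 [ 0.23   0.376 -0.715 -3.16  -0.271  1.55 ] 0.0325
(680.6, -6, 8) 43 [ 0.227  0.595 -0.607 -3.16  -0.381  1.552] 0.0277
(680.6, -6, 8) 40 [ 0.226  0.584 -0.576 -3.16  -0.288  1.551] 0.027
(610, -18.5, 8) 43 [ 0.233  0.544 -0.776 -3.16  -0.499  1.547] 0.0305
(600, -20, 110) 43 [ 0.231  0.306 -0.729 -3.16  -0.215  1.55 ] 0.0345
(450, -270, 60) 43 [-0.235  0.344 -0.944 -3.129 -0.468  1.566] 0.0
(450, -270, 16) 43 [-0.235  0.477 -0.975 -3.132 -0.632  1.569] 0.0
(450, -270, 16) 35 [-0.234  0.421 -0.889 -3.129 -0.349  1.565] 0.0
[ 0.208  0.198 -0.564 -0.081 -0.196 -1.524] [1.935 0.157 2.473]Traceback (most recent call last):
  File "<stdin>", line 12, in <module>
AttributeError: 'float' object has no attribute 'round'
```

```bash
python3 - <<'E'
from k import *
np.set_printoptions(suppress=True,precision=3)
for y in (11.5,12,12.5,13):
  q=np.array([.212,.4,-.6,-3.1,-.3,1.6])
  for pos in [(680.6,-6,8),(610,-18.5,8)]:
    q,e=ik(np.array(pos),target(y,43),q); print(y,pos,q,round(e,4))
st=readout.read_state(); q0=st["joints"]
Rb,pb=F(q0); Rp=Rb
for i in range(1,21):
    q=q0.copy(); a=min(1,i/20); q[3]=q0[3]+(-3.0-q0[3])*a; q[5]=q0[5]-(q[3]-q0[3]); q[4]=q0[4]-.2*min(1,i/5)
    Rt,p=F(q); print(i,round((Rt*Rp.inv()).magnitude()*57.3,1),(Rt*Rb.inv()).as_rotvec(degrees=True).round(1).tolist(),(p-pb).round(0).tolist(),q[3:].round(2))
    Rp=Rt
    if i%5==0:Rb,pb=Rt,p
print(pb)
E
```

```text
11.5 (680.6, -6, 8) [ 0.229  0.594 -0.607 -3.16  -0.382  1.567] 0.0129
11.5 (610, -18.5, 8) [ 0.236  0.544 -0.777 -3.16  -0.5    1.561] 0.0159
12 (680.6, -6, 8) [ 0.23   0.594 -0.608 -3.16  -0.382  1.573] 0.0072
12 (610, -18.5, 8) [ 0.237  0.544 -0.777 -3.16  -0.501  1.567] 0.0102
12.5 (680.6, -6, 8) [ 0.23   0.594 -0.608 -3.16  -0.382  1.579] 0.0015
12.5 (610, -18.5, 8) [ 0.238  0.543 -0.778 -3.16  -0.501  1.573] 0.0046
13 (680.6, -6, 8) [ 0.228  0.595 -0.607 -3.143 -0.381  1.572] 0.0
13 (610, -18.5, 8) [ 0.238  0.543 -0.777 -3.157 -0.501  1.576] 0.0
1 2.9 [1.2, 2.3, 1.4] [-11.0, 9.0, -5.0] [-0.23 -0.24 -1.38]
2 3.1 [2.8, 4.2, 3.2] [-21.0, 20.0, -9.0] [-0.37 -0.28 -1.23]
3 3.4 [5.0, 5.7, 5.3] [-29.0, 35.0, -10.0] [-0.52 -0.32 -1.09]
4 3.6 [7.6, 6.6, 7.6] [-37.0, 51.0, -8.0] [-0.66 -0.36 -0.94]
5 3.9 [10.5, 6.8, 10.1] [-42.0, 69.0, -3.0] [-0.81 -0.4  -0.79]
6 3.3 [2.4, -2.0, 1.0] [6.0, 12.0, 9.0] [-0.96 -0.4  -0.65]
7 3.3 [4.5, -4.4, 1.8] [14.0, 22.0, 19.0] [-1.1 -0.4 -0.5]
8 3.3 [6.4, -7.1, 2.3] [23.0, 30.0, 30.0] [-1.25 -0.4  -0.36]
9 3.3 [8.0, -9.9, 2.5] [33.0, 37.0, 42.0] [-1.39 -0.4  -0.21]
10 3.3 [9.2, -13.0, 2.4] [43.0, 41.0, 53.0] [-1.54 -0.4  -0.06]
11 3.3 [1.0, -3.1, -0.5] [11.0, 2.0, 12.0] [-1.69 -0.4   0.08]
12 3.3 [1.7, -6.2, -1.4] [23.0, 1.0, 23.0] [-1.83 -0.4   0.23]
13 3.3 [2.1, -9.2, -2.6] [34.0, -2.0, 35.0] [-1.98 -0.4   0.37]
14 3.3 [2.1, -12.1, -4.1] [45.0, -7.0, 45.0] [-2.12 -0.4   0.52]
15 3.3 [1.7, -14.9, -5.8] [56.0, -15.0, 55.0] [-2.27 -0.4   0.66]
16 3.3 [-0.6, -2.5, -2.1] [10.0, -9.0, 8.0] [-2.42 -0.4   0.81]
17 3.3 [-1.5, -4.7, -4.4] [20.0, -21.0, 16.0] [-2.56 -0.4   0.96]
18 3.3 [-2.6, -6.5, -6.8] [28.0, -34.0, 21.0] [-2.71 -0.4   1.1 ]
19 3.3 [-4.0, -8.0, -9.4] [35.0, -48.0, 26.0] [-2.85 -0.4   1.25]
20 3.3 [-5.7, -9.0, -12.1] [41.0, -63.0, 28.0] [-3.   -0.4   1.39]
[698.804   0.949 305.699]
```

Request:
arm_command --increments '[[[1.2, 2.3, 1.4], [-11, 9, -5], 0], [[2.8, 4.2, 3.2], [-21, 20, -9], 0], [[5, 5.7, 5.3], [-29, 35, -10], 0], [[7.6, 6.6, 7.6], [-37, 51, -8], 0], [[10.5, 6.8, 10.1], [-42, 69, -3], 0]]'

```text
clock: 3.15
position: [556.4, 38.3, 168.2]
ee_rot: [0.017, 0.497, 0.213, 0.841]
contact_force: [-0.3, -0.4, -0.7]
gripper_width: 85.4
```

```bash
cat > n.py <<'E'
from k import *
import sys
np.set_printoptions(suppress=True,precision=3)
st=readout.read_state(); q0=st["joints"]; print(st["clock"],q0,st["position"])
g=float(sys.argv[1]); Rb=R.from_quat(st["ee_rot"]); pb=st["position"]
for i in range(1,6):
    q=q0.copy(); q[:3]=[.208,.198,-.564]; q[4]+=(-.4-q[4])*i/5; q[3]+=(g-q[3])*i/5; q[5]=-1.6-q[3]
    Rt,p=F(q); print((Rt*Rb.inv()).as_rotvec(degrees=True).round(1).tolist(),(p-pb).round(0).tolist())
E
python3 n.py -1.6
```

```text
3.15 [ 0.136  0.194 -0.364 -0.603 -0.59  -0.98 ] [556.416  38.332 168.153]
[2.7, 7.0, 4.8] [-38.0, 20.0, -5.0]
[6.1, 1.6, 5.4] [-17.0, 35.0, 12.0]
[8.3, -4.0, 5.1] [6.0, 44.0, 29.0]
[9.5, -9.4, 4.1] [28.0, 46.0, 46.0]
[9.6, -14.3, 2.5] [49.0, 42.0, 60.0]
```

Request:
arm_command --increments '[[[2.5, 2, 2], [-10, 15, 5], 0], [[5, 0, 4], [-5, 30, 17], 0], [[7.5, -4, 4.5], [6, 44, 29], 0], [[9.5, -9.4, 4.1], [28, 46, 46], 0], [[9.6, -14.3, 2.5], [49, 42, 60], 0]]'

```text
clock: 3.65
position: [606.7, 80.1, 229.1]
ee_rot: [0.049, 0.368, 0.273, 0.888]
contact_force: [0.3, -0.9, -1.7]
gripper_width: 85.5
```

```bash
python3 n.py -2.3
```

```text
3.65 [ 0.024  0.189 -0.245 -1.009 -0.641 -0.553] [606.65   80.054 229.074]
[2.7, 11.4, 8.5] [-63.0, 30.0, -20.0]
[4.8, 3.2, 6.4] [-29.0, 32.0, 5.0]
[5.1, -4.1, 2.9] [3.0, 24.0, 26.0]
[3.7, -10.0, -1.4] [31.0, 6.0, 42.0]
[1.1, -14.2, -6.1] [54.0, -18.0, 51.0]
```

```bash
cat > fit.py <<'E'
from k import *
np.set_printoptions(suppress=True,precision=3)
D=[([1.5226,.38556,.0066,-.0005,-1.194,-.2586],[188.6,595.3,230.2]),
([.597,.191,-.27,-.003,-1.112,-1.337],[489.7,140.8,229.4]),
([.208,.198,-.564,-.081,-.196,-1.524],[598.1,-31,172.1]),
([.136,.194,-.364,-.603,-.59,-.98],[556.4,38.3,168.15]),
([.024,.189,-.245,-1.009,-.641,-.553],[606.65,80.05,229.07])]
Q=[[-0.69871364,0.10888668,0.69887337,0.10732639],[-.284,.648,.286,.646],[-0.034,0.461,0.092,0.882],[0.017,0.497,0.213,0.841],[0.049,0.368,0.273,0.888]]
for (q,p),r in zip(D,Q):
    Rt,pp=F(q); print(round((Rt.inv()*R.from_quat(r)).magnitude()*57.3,2),(pp-np.array(p)).round(1))
def fk2(q,v):
    r0,a,b,h,o1,o2,L,o3=v
    Rz=R.from_euler('z',q[0]);Rf=Rz*R.from_euler('y',q[1]-q[2]);R4=Rf*R.from_euler('x',-q[3]);R5=R4*R.from_euler('y',-q[4])
    return Rz.apply([r0+a*np.sin(q[1]),-o1,h+a*np.cos(q[1])])+Rf.apply([b,0,0])+R4.apply([0,-o2,o3])+R5.apply([L,0,0])
s=least_squares(lambda v:np.concatenate([fk2(q,v)-p for q,p in D]),[-8,566,429,151,80,80,290,0]); print(s.x,s.fun.round(1))
E
python3 fit.py
```

```text
0.0 [-0.5 -0.9 -3.2]
0.04 [-1.1 -0.4 -3.2]
0.5 [ 2.  -0.6  0.9]
0.02 [ 46.4 -24.3  71.1]
0.04 [ 53.1 -76.9 116.2]
[  4.951 564.436 416.863 158.418  -0.003 159.567 296.603  -0.589] [-0.3 -0.1 -0.2  0.1  0.2  0.2  0.3 -0.4 -0.3 -0.1 -0.   0.4 -0.1  0.1
 -0.1]
```

```bash
cat > k2.py <<'E'
from k import *
np.set_printoptions(suppress=True,precision=2)
def F(q):
    Rz=R.from_euler('z',q[0]);Rf=Rz*R.from_euler('y',q[1]-q[2]);R4=Rf*R.from_euler('x',-q[3]);R5=R4*R.from_euler('y',-q[4])
    return R5*R.from_euler('x',-q[5]-np.pi/2),Rz.apply([5+564.4*np.sin(q[1]),0,158.4+564.4*np.cos(q[1])])+Rf.apply([416.9,0,0])+R4.apply([0,-159.6,-.6])+R5.apply([296.6,0,0])
def ik(pos,Rt,q0):
    f=lambda q:np.r_[(F(q)[1]-pos)/300,(F(q)[0].inv()*Rt).as_rotvec()]
    s=least_squares(f,np.clip(q0,lo+.001,hi-.001),bounds=(lo,hi),max_nfev=60); return s.x,np.linalg.norm(s.fun)
def ikall(pos,Rt,n=60):
    rng=np.random.default_rng(0);out=[]
    for _ in range(n):
        q,e=ik(np.array(pos),Rt,rng.uniform(lo,hi)*[.4,1,1,1,1,1])
        if e<2e-3 and not any(np.abs(q-o).max()<.05 for o in out): out.append(q)
    return out
E
cat > t.py <<'E'
from k2 import *
for l in (35,40,45):
  for s in (0,np.pi):
    for pos in [(680.6,-6,8),(610,-18.5,8),(616,-17.5,85)]:
      for q in ikall(pos,target(10.2,l)*R.from_euler('x',s),25): print(l,int(s),pos,q)
print(readout.read_state()["joints"])
E
time python3 t.py
```

```text
40 0 (610, -18.5, 8) [-0.07  0.5  -0.37 -1.42 -0.16  0.04]
40 3 (610, -18.5, 8) [-0.07  0.5  -0.37 -1.42 -0.16 -3.1 ]
45 0 (680.6, -6, 8) [-0.12  0.57 -0.26 -1.67 -0.21  0.31]
45 0 (610, -18.5, 8) [-0.28  0.53 -0.44 -1.95 -0.34  0.73]
45 3 (680.6, -6, 8) [-0.12  0.57 -0.26 -1.67 -0.21 -2.83]
45 3 (610, -18.5, 8) [-0.28  0.53 -0.44 -1.95 -0.34 -2.41]
[ 0.02  0.19 -0.25 -1.01 -0.64 -0.55]
real	0m7.125s
user	0m7.684s
sys	0m0.036s
```

```bash
cat > t2.py <<'E'
from k2 import *
st=readout.read_state();q=st["joints"]; print(F(q)[1]-st["position"])
for l in (44,45,46,47):
  q=np.array([-.12,.57,-.26,-1.67,-.21,.31]);
  for pos in [(680.6,-6,9),(665,-9,25),(650,-11.5,40),(630,-15,60),(615,-18,75),(610,-18.5,100),(660,-10,9),(640,-13.3,9),(610,-18.5,9),(590,-22,9),(590,-22,60),(590,-22,100)]:
    q,e=ik(np.array(pos),target(10.2,l),q); print(l,pos,q,round(e,4))
E
python3 t2.py
```

```text
[-0.26  0.05 -0.08]
44 (680.6, -6, 9) [-0.08  0.57 -0.24 -1.53 -0.18  0.14] 0.0
44 (665, -9, 25) [-0.06  0.52 -0.28 -1.46 -0.17  0.06] 0.0
44 (650, -11.5, 40) [-0.05  0.48 -0.31 -1.4  -0.16 -0.01] 0.002
44 (630, -15, 60) [-0.04  0.42 -0.35 -1.33 -0.16 -0.09] 0.0085
44 (615, -18, 75) [-0.03  0.38 -0.38 -1.27 -0.16 -0.16] 0.0137
44 (610, -18.5, 100) [ 0.01  0.33 -0.4  -1.13 -0.16 -0.33] 0.0318
44 (660, -10, 9) [-0.13  0.55 -0.29 -1.64 -0.21  0.3 ] 0.0
44 (640, -13.3, 9) [-0.18  0.54 -0.34 -1.74 -0.25  0.43] 0.0
44 (610, -18.5, 9) [-0.25  0.52 -0.42 -1.86 -0.3   0.61] 0.0
44 (590, -22, 9) [-0.29  0.51 -0.47 -1.91 -0.34  0.71] 0.0
44 (590, -22, 60) [-0.1   0.38 -0.42 -1.45 -0.19  0.08] 0.0
44 (590, -22, 100) [-0.01  0.3  -0.43 -1.16 -0.16 -0.28] 0.0238
45 (680.6, -6, 9) [-0.12  0.57 -0.25 -1.66 -0.21  0.3 ] 0.0
45 (665, -9, 25) [-0.11  0.53 -0.28 -1.58 -0.2   0.22] 0.0
45 (650, -11.5, 40) [-0.09  0.48 -0.31 -1.51 -0.19  0.13] 0.0
45 (630, -15, 60) [-0.06  0.42 -0.35 -1.4  -0.17 -0.  ] 0.0
45 (615, -18, 75) [-0.04  0.38 -0.38 -1.32 -0.16 -0.1 ] 0.0017
45 (610, -18.5, 100) [-0.01  0.33 -0.
[... 1148 characters left out ...]
  0.59 -0.29 -1.88 -0.29  0.59] 0.0
47 (665, -9, 25) [-0.19  0.54 -0.31 -1.81 -0.27  0.51] 0.0
47 (650, -11.5, 40) [-0.18  0.49 -0.33 -1.74 -0.26  0.42] 0.0
47 (630, -15, 60) [-0.15  0.43 -0.36 -1.63 -0.24  0.29] 0.0
47 (615, -18, 75) [-0.13  0.38 -0.38 -1.54 -0.22  0.18] 0.0
47 (610, -18.5, 100) [-0.04  0.33 -0.39 -1.31 -0.16 -0.12] 0.0
47 (660, -10, 9) [-0.24  0.57 -0.35 -1.95 -0.33  0.7 ] 0.0
47 (640, -13.3, 9) [-0.28  0.56 -0.4  -2.01 -0.36  0.79] 0.0
47 (610, -18.5, 9) [-0.33  0.55 -0.48 -2.07 -0.42  0.9 ] 0.0
47 (590, -22, 9) [-0.37  0.54 -0.53 -2.09 -0.46  0.97] 0.0
47 (590, -22, 60) [-0.23  0.4  -0.45 -1.75 -0.3   0.48] 0.0
47 (590, -22, 100) [-0.08  0.3  -0.43 -1.38 -0.19 -0.02] 0.0
```

```bash
cat > jp.py <<'E'
from k2 import *
import sys
def path(pos,yaw,lean,q0,n):
    st=readout.read_state();q=st["joints"];print(st["clock"],q,st["position"])
    g,e=ik(np.array(pos),target(yaw,lean),np.array(q0));print("goal",g,e)
    Rb=R.from_quat(st["ee_rot"]);pb=st["position"]; Rp=Rb
    for i in range(1,n+1):
        Rt,p=F(q+(g-q)*i/n); print(i,(Rt*Rb.inv()).as_rotvec(degrees=True).round(1).tolist(),(p-pb).round(0).tolist(),"step",round((Rt*Rp.inv()).magnitude()*57.3,1),p.round(0)); Rp=Rt
        if i%5==0: Rb,pb=Rt,p
E
python3 -c "
from jp import *
path((615,-18,75),10.2,46,[-.08,.38,-.38,-1.43,-.19,.04],10)"
```

```text
3.65 [ 0.02  0.19 -0.25 -1.01 -0.64 -0.55] [606.65  80.05 229.07]
goal [-0.08  0.38 -0.38 -1.43 -0.19  0.04] 4.88546120410102e-09
1 [-0.8, -1.2, -1.5] [6.0, -6.0, -14.0] step 2.1 [613.  74. 215.]
2 [-1.9, -2.2, -3.2] [11.0, -14.0, -28.0] step 2.2 [618.  66. 201.]
3 [-3.1, -3.0, -4.9] [15.0, -22.0, -43.0] step 2.3 [622.  58. 186.]
4 [-4.6, -3.6, -6.6] [18.0, -31.0, -58.0] step 2.4 [625.  49. 171.]
5 [-6.2, -4.1, -8.4] [20.0, -41.0, -74.0] step 2.5 [627.  39. 155.]
6 [-1.8, -0.1, -1.9] [1.0, -11.0, -16.0] step 2.6 [628.  29. 140.]
7 [-3.7, -0.1, -3.7] [-0.0, -22.0, -32.0] step 2.7 [627.  18. 124.]
8 [-5.8, 0.3, -5.6] [-3.0, -33.0, -48.0] step 2.8 [624.   6. 108.]
9 [-8.0, 0.9, -7.4] [-7.0, -45.0, -64.0] step 2.9 [620.  -6.  91.]
10 [-10.3, 1.8, -9.1] [-12.0, -57.0, -80.0] step 3.0 [615. -18.  75.]
```

Request:
arm_command --increments '[[[-0.8, -1.2, -1.5], [2, -6, -14], 0], [[-1.9, -2.2, -3.2], [4, -14, -28], 0], [[-3.1, -3, -4.9], [4, -22, -43], 0], [[-4.6, -3.6, -6.6], [4, -31, -58], 0], [[-6.2, -4.1, -8.4], [4, -41, -74], 0]]'

```text
clock: 4.15
position: [610.9, 38.7, 154.8]
ee_rot: [0.018, 0.345, 0.188, 0.919]
contact_force: [0.7, -0.5, -0.3]
gripper_width: 85.4
```

Request:
arm_command --increments '[[[-1.8, -0.1, -1.9], [1, -11, -16], 0], [[-3.7, -0.1, -3.7], [0, -22, -32], 0], [[-5.8, 0.3, -5.6], [0, -33, -48], 0], [[-8, 0.9, -7.4], [2, -45, -64], 0], [[-10.3, 1.8, -9.1], [4, -57, -80], 0]]'

```text
clock: 4.65
position: [615.2, -19.0, 74.3]
ee_rot: [-0.034, 0.373, 0.082, 0.924]
contact_force: [-0.2, -0.3, -0.8]
gripper_width: 85.2
```

```bash
python3 -c "
from h import *
go((630,-15,60),10.2,46)
st=readout.read_state();p,d=imaging.get_image('wrist');cv2.imwrite('pics/w2.png',p)
rows=np.indices(d.shape)[0]
m=big(hsv(p,*ORANGE));P=cloud('wrist',m,d,st);T=P[abs(P[:,2]-38)<3]; print(len(P),P.min(0),P.max(0),T.mean(0),cv2.minAreaRect(T[:,:2].astype(np.float32)))
"
```

```text
t 4.65 pos [615.221 -19.026  74.339] q [-0.079  0.379 -0.377 -1.418 -0.184  0.027] F [-0.191 -0.343 -0.796] w 85.22024489921817
shift [ 14.8   4.  -14.3] turn [0.1 0.  0. ] 0.1
3719 [ 601.925 -448.032 -109.264] [1960.3    -75.863   90.767] [ 733.317 -107.505   38.006] ((736.6315307617188, -108.12725830078125), (12.200251579284668, 25.305423736572266), 7.38822603225708)
```

View pics/w2.png

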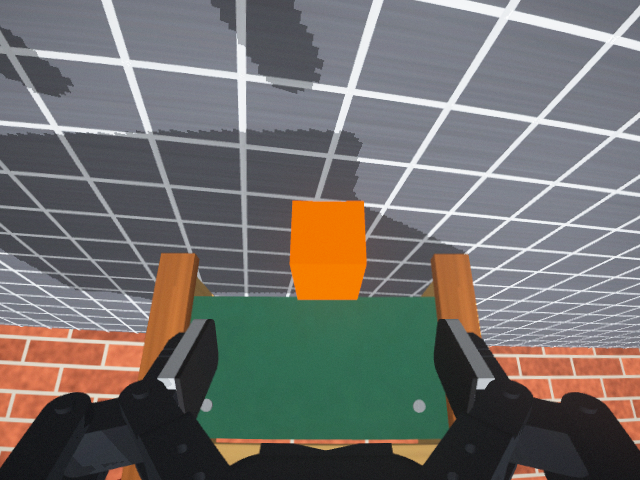

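The wrist view (upside down) shows the butt at (328,250), centred between the open fingers at (200,350) and (452,350), with the shutter behind it.

```bash
python3 -c "
from h import *
st=readout.read_state();p,d=imaging.get_image('wrist');
m=hsv(p,*ORANGE); c=np.zeros_like(m);c[190:305,280:375]=1; P=cloud('wrist',m&c,d,st)
print(len(P));T=P[abs(P[:,2]-38)<2.5]; print(len(T),T.mean(0),cv2.minAreaRect(T[:,:2].astype(np.float32)))
B=P[P[:,2]<32];print('rear',B.mean(0),B[:,2].min(),B[:,1].min(),B[:,1].max())
"
```

```text
602
92 [659.6569896  -16.09572499  37.52902045] ((671.6182250976562, -7.658288955688477), (65.4365234375, 40.15110778808594), 9.858817100524902)
rear [642.47218227 -16.15911693  16.90353078] -0.27383421118975093 -32.80176458224926 35.558862544335
```

Request:
arm_command --increments '[[[0, 0, 0], [8, 1.5, -8], 0], [[0, 0, 0], [16, 3, -16], 0], [[0, 0, 0], [24, 4.7, -24], 0], [[0, 0, 0], [32, 6.3, -32], 0], [[0, 0, 0], [40, 7.8, -38], 0]]'

```text
clock: 5.25
position: [655.5, -10.4, 35.4]
ee_rot: [-0.034, 0.374, 0.083, 0.923]
contact_force: [0.3, -0.1, 0.0]
gripper_width: 85.0
```

```bash
python3 -c "
from h import *
go((684,-5.5,9),10.2,46)"
```

```text
t 5.25 pos [655.48  -10.366  35.384] q [-0.127  0.498 -0.306 -1.621 -0.219  0.268] F [ 0.347 -0.144  0.012] w 85.02936597587164
shift [ 28.5   4.9 -26.4] turn [-0.  -0.1 -0.1] 0.1
```

Request:
arm_command --increments '[[[0, 0, 0], [8, 1.3, -7], 0], [[0, 0, 0], [16, 2.7, -14], 0], [[0, 0, 0], [22, 3.8, -20], 0], [[0, 0, 0], [28.5, 4.9, -26.4], 0], [[0, 0, 0], [28.5, 4.9, -26.4], 0]]'

```text
clock: 5.75
position: [684.3, -5.5, 8.1]
ee_rot: [-0.033, 0.374, 0.083, 0.923]
contact_force: [0.0, 0.0, 0.3]
gripper_width: 85.7
```

Request:
arm_command --increments '[[[0, 0, 0], [0, 0, 0], 0.3], [[0, 0, 0], [0, 0, 0], 0.6], [[0, 0, 0], [0, 0, 0], 1], [[0, 0, 0], [0, 0, 0], 1], [[0, 0, 0], [0, 0, 0], 1]]'

```text
clock: 6.25
position: [684.2, -5.7, 8.6]
ee_rot: [-0.033, 0.374, 0.083, 0.923]
contact_force: [-3.2, -1.6, 3.9]
gripper_width: 39.6
```

Request:
arm_command --increments '[[[0, 0, 0], [0, 0, 0], 1], [[0, 0, 0], [0, 0, 0], 1], [[0, 0, 0], [0, 0, 0], 1], [[0, 0, 0], [0, 0, 0], 1], [[0, 0, 0], [0, 0, 0], 1]]'

```text
clock: 6.75
position: [684.2, -5.7, 8.6]
ee_rot: [-0.033, 0.374, 0.083, 0.923]
contact_force: [-1.9, -0.1, 1.6]
gripper_width: 39.5
```

```bash
python3 -c "
from h import *
go((684,-5.5,9),10.2,46)
p,d=imaging.get_image('wrist');cv2.imwrite('pics/w3.png',p)"
```

```text
t 6.75 pos [684.152  -5.713   8.622] q [-0.145  0.577 -0.256 -1.727 -0.234  0.39 ] F [-1.945 -0.077  1.579] w 39.46945455084159
shift [-0.2  0.2  0.4] turn [-0.  -0.1 -0.1] 0.1
```

View pics/w3.png

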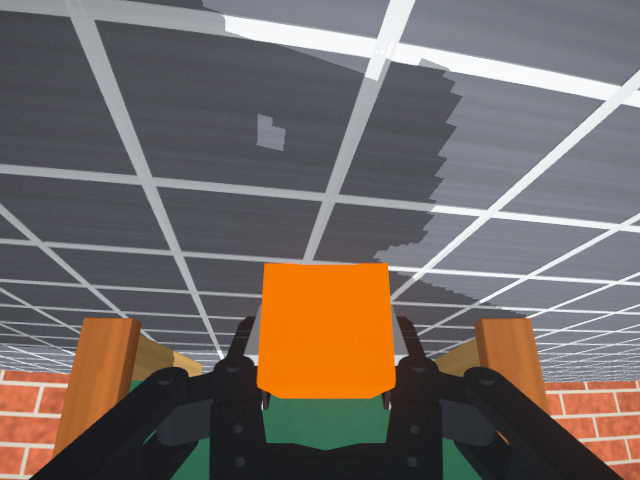

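The fingers hold the butt squarely, which fills (260–395, 263–397), with the opening at 39.5 mm. Starting with one small tug.

Request:
arm_command --increments '[[[0, 0, 0], [-3, -0.5, 0], 1], [[0, 0, 0], [-6, -1.1, 0], 1], [[0, 0, 0], [-9, -1.6, 0], 1], [[0, 0, 0], [-12, -2.1, 0], 1], [[0, 0, 0], [-12, -2.1, 0], 1]]'

```text
clock: 7.3
position: [673.1, -7.6, 8.6]
ee_rot: [-0.033, 0.373, 0.083, 0.923]
contact_force: [3.8, 0.9, -3.2]
gripper_width: 39.4
```

Request:
arm_command --increments '[[[0, 0, 0], [0, 0, 0], 1], [[0, 0, 0], [0, 0, 0], 1], [[0, 0, 0], [0, 0, 0], 1], [[0, 0, 0], [0, 0, 0], 1], [[0, 0, 0], [0, 0, 0], 1]]'

```text
clock: 7.8
position: [673.1, -7.5, 8.6]
ee_rot: [-0.033, 0.373, 0.083, 0.923]
contact_force: [0.9, 0.5, -0.1]
gripper_width: 39.2
```

```bash
cat > sh.py <<'E'
from h import *
st=readout.read_state(); p,d=imaging.get_image('wrist')
m=big(hsv(p,(60,100,30),(90,255,160))); P=cloud('wrist',m,d,st)
u=np.array([np.cos(.177),np.sin(.177),0]);s=P@u; P=P[abs(s-np.median(s))<8]
print("t",st["clock"],"pos",st["position"].round(1),"w",st["gripper_width"],"F",st["contact_force"].round(1),"green z pct",np.percentile(P[:,2],[.5,2,50,98]).round(1),"face",np.median(s).round(1))
o=hsv(p,*ORANGE);o[:240]=0;o[:,:230]=0;o[:,420:]=0;v,w=np.nonzero(o);print("orange px",w.min(),w.max(),v.min(),v.max())
E
python3 sh.py
```

```text
t 7.8 pos [673.1  -7.5   8.6] w 39.229146864827136 F [ 0.9  0.5 -0.1] green z pct [36.7 37.6 48.3 58.9] face 715.7
orange px 256 395 263 393
```

Request:
arm_command --increments '[[[0, 0, 0], [-3, -0.5, 0], 1], [[0, 0, 0], [-6, -1.1, 0], 1], [[0, 0, 0], [-9, -1.6, 0], 1], [[0, 0, 0], [-12, -2.1, 0], 1], [[0, 0, 0], [-12, -2.1, 0], 1]]'

```text
clock: 8.35
position: [661.6, -9.6, 8.7]
ee_rot: [-0.033, 0.373, 0.084, 0.924]
contact_force: [4.3, 0.9, -3.5]
gripper_width: 39.3
```

Request:
arm_command --increments '[[[0, 0, 0], [0, 0, 0], 1], [[0, 0, 0], [0, 0, 0], 1], [[0, 0, 0], [0, 0, 0], 1], [[0, 0, 0], [0, 0, 0], 1], [[0, 0, 0], [0, 0, 0], 1]]'

```text
clock: 8.85
position: [661.6, -9.6, 8.6]
ee_rot: [-0.033, 0.373, 0.083, 0.924]
contact_force: [3.1, 0.4, -1.5]
gripper_width: 39.2
```

Request:
arm_command --increments '[[[0, 0, 0], [-3, -0.5, 0], 1], [[0, 0, 0], [-6, -1.1, 0], 1], [[0, 0, 0], [-9, -1.6, 0], 1], [[0, 0, 0], [-12, -2.1, 0], 1], [[0, 0, 0], [-12, -2.1, 0], 1]]'

```text
clock: 9.35
position: [649.9, -11.8, 8.7]
ee_rot: [-0.033, 0.373, 0.083, 0.924]
contact_force: [4.9, 1.4, -2.9]
gripper_width: 39.1
```

Request:
arm_command --increments '[[[0, 0, 0], [0, 0, 0], 1], [[0, 0, 0], [0, 0, 0], 1], [[0, 0, 0], [0, 0, 0], 1], [[0, 0, 0], [0, 0, 0], 1], [[0, 0, 0], [0, 0, 0], 1]]'

```text
clock: 9.85
position: [649.9, -11.8, 8.7]
ee_rot: [-0.033, 0.373, 0.083, 0.924]
contact_force: [3.5, 0.6, -2.6]
gripper_width: 39.6
```

```bash
python3 sh.py; python3 -c "
from h import *
go((684,-5.5,9),10.2,46)"
```

```text
t 9.85 pos [649.9 -11.8   8.7] w 39.57470477058578 F [ 3.5  0.6 -2.6] green z pct [35.6 36.4 48.5 60.3] face 715.7
orange px 256 395 263 396
t 9.9 pos [649.875 -11.77    8.662] q [-0.224  0.555 -0.348 -1.878 -0.302  0.607] F [ 2.813 -0.163 -2.349] w 39.5235434929017
shift [34.1  6.3  0.3] turn [-0.1  0.  -0.1] 0.1
```

Request:
arm_command --increments '[[[0, 0, 0], [-3, -0.5, 0], 1], [[0, 0, 0], [-6, -1.1, 0], 1], [[0, 0, 0], [-9, -1.6, 0], 1], [[0, 0, 0], [-12, -2.1, 0], 1], [[0, 0, 0], [-12, -2.1, 0], 1]]'

```text
clock: 10.4
position: [638.0, -14.0, 8.7]
ee_rot: [-0.033, 0.373, 0.083, 0.924]
contact_force: [3.7, 0.2, -3.0]
gripper_width: 39.1
```

Request:
arm_command --increments '[[[0, 0, 0], [0, 0, 0], 1], [[0, 0, 0], [0, 0, 0], 1], [[0, 0, 0], [0, 0, 0], 1], [[0, 0, 0], [0, 0, 0], 1], [[0, 0, 0], [0, 0, 0], 1]]'

```text
clock: 10.9
position: [638.0, -14.0, 8.7]
ee_rot: [-0.033, 0.373, 0.083, 0.924]
contact_force: [4.3, 0.2, -3.2]
gripper_width: 39.4
```

Request:
arm_command --increments '[[[0, 0, 0], [-3, -0.5, 0], 1], [[0, 0, 0], [-6, -1.1, 0], 1], [[0, 0, 0], [-9, -1.6, 0], 1], [[0, 0, 0], [-12, -2.1, 0], 1], [[0, 0, 0], [-12, -2.1, 0], 1]]'

```text
clock: 11.4
position: [625.5, -16.1, 8.7]
ee_rot: [-0.033, 0.373, 0.083, 0.924]
contact_force: [0.9, -0.5, -1.1]
gripper_width: 39.2
```

Request:
arm_command --increments '[[[0, 0, 0], [0, 0, 0], 1], [[0, 0, 0], [0, 0, 0], 1], [[0, 0, 0], [0, 0, 0], 1], [[0, 0, 0], [0, 0, 0], 1], [[0, 0, 0], [0, 0, 0], 1]]'

```text
clock: 11.9
position: [625.1, -16.1, 8.6]
ee_rot: [-0.033, 0.373, 0.083, 0.924]
contact_force: [-2.2, 0.6, 1.7]
gripper_width: 39.6
```

Request:
arm_command --increments '[[[0, 0, 0], [-3, -0.5, 0], 1], [[0, 0, 0], [-6, -1.1, 0], 1], [[0, 0, 0], [-9, -1.6, 0], 1], [[0, 0, 0], [-12, -2.1, 0], 1], [[0, 0, 0], [-12, -2.1, 0], 1]]'

```text
clock: 12.4
position: [612.6, -18.4, 8.7]
ee_rot: [-0.032, 0.373, 0.083, 0.923]
contact_force: [-2.4, -0.2, 1.9]
gripper_width: 39.3
```

Request:
arm_command --increments '[[[0, 0, 0], [0, 0, 0], 1], [[0, 0, 0], [0, 0, 0], 1], [[0, 0, 0], [0, 0, 0], 1], [[0, 0, 0], [0, 0, 0], 1], [[0, 0, 0], [0, 0, 0], 1]]'

```text
clock: 12.9
position: [612.5, -18.4, 8.6]
ee_rot: [-0.033, 0.373, 0.083, 0.923]
contact_force: [-1.6, -0.4, 1.0]
gripper_width: 39.0
```

```bash
python3 sh.py; python3 -c "
from h import *
p,d=imaging.get_image('side');cv2.imwrite('pics/s2.png',cv2.resize(p[130:300,260:500],None,fx=3.2,fy=3.2))"
```

```text
t 12.9 pos [612.5 -18.4   8.6] w 38.97030392499224 F [-1.6 -0.4  1. ] green z pct [33.8 36.8 53.5 62.9] face 715.7
orange px 256 395 263 393
```

View pics/s2.png

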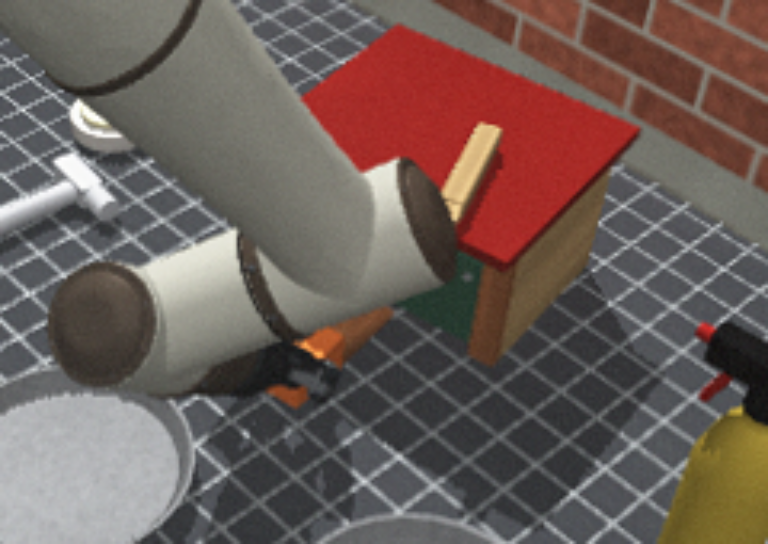

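The crop shows the shutter's green edge down on the bench at about (460,335), and the wedge fully out with its thin end at (385,315). Roof and peg are untouched. Next, the carry.

```bash
cat > t3.py <<'E'
from k2 import *
st=readout.read_state(); qn=st["joints"]; print(qn)
C=np.array([480.5,-275.5])
for y in (10.2,0,-10,-20,-30,-40,-50):
  for l in (46,35):
    u=np.array([np.cos(np.radians(y)),np.sin(np.radians(y))])
    q=qn
    for z in (70,14.6):
        pos=np.r_[C-26.8*u,z]; q,e=ik(pos,target(y,l),q)
        Rz=R.from_euler('z',q[0]);E=Rz.apply([5+564.4*np.sin(q[1]),0,158.4+564.4*np.cos(q[1])])+(Rz*R.from_euler('y',q[1]-q[2])).apply([416.9,0,0])
        print(y,l,z,pos.round(0),q,round(e,4),"E",E.round(0))
E
python3 t3.py
```

```text
[-0.3   0.53 -0.44 -1.98 -0.37  0.77]
10.2 46 70 [ 454. -280.   70.] [-0.79  0.39 -0.42 -1.26 -0.67  0.4 ] 0.0 E [ 355. -362.  382.]
10.2 46 14.6 [ 454. -280.   15.] [-0.85  0.51 -0.43 -1.4  -0.67  0.63] 0.0 E [ 348. -396.  313.]
10.2 35 70 [ 454. -280.   70.] [-0.59  0.34 -0.41 -0.9  -0.53 -0.07] 0.0 E [ 413. -277.  405.]
10.2 35 14.6 [ 454. -280.   15.] [-0.64  0.45 -0.41 -1.06 -0.5   0.16] 0.0 E [ 418. -313.  348.]
0 46 70 [ 454. -276.   70.] [-0.78  0.35 -0.48 -1.39 -0.54  0.39] 0.0 E [ 343. -336.  382.]
0 46 14.6 [ 454. -276.   15.] [-0.86  0.49 -0.5  -1.59 -0.58  0.7 ] 0.0 E [ 324. -379.  308.]
0 35 70 [ 454. -276.   70.] [-0.52  0.31 -0.48 -0.9  -0.37 -0.27] 0.0 E [ 409. -233.  401.]
0 35 14.6 [ 454. -276.   15.] [-0.6   0.43 -0.46 -1.13 -0.37  0.05] 0.0 E [ 414. -284.  349.]
-10 46 70 [ 454. -271.   70.] [-0.76  0.32 -0.53 -1.55 -0.41  0.41] 0.0 E [ 333. -314.  382.]
-10 46 14.6 [ 454. -271.   15.] [-0.89  0.48 -0.58 -1.84 -0.51  0.86] 0.0 E [ 294. -365.  296.]
-10 35 70 [ 454. -271.   70.] [-0.39  0.29 -0.56 -0.78 -0.18 -0.61] 0.0 E [ 408. -170.  388.]
-10 35 14.6 [ 454. -27
[... 917 characters left out ...]
E [ 204. -250.  289.]
-40 46 14.6 [ 460. -258.   15.] [-0.9   0.55 -0.99 -2.94 -0.78  1.56] 0.0 E [ 194. -243.  221.]
-40 35 70 [ 460. -258.   70.] [-0.83  0.31 -0.79 -2.85 -0.16  1.39] 0.04 E [ 248. -269.  326.]
-40 35 14.6 [ 460. -258.   15.] [-0.86  0.44 -0.82 -2.83 -0.31  1.41] 0.0 E [ 244. -283.  272.]
-50 46 70 [ 463. -255.   70.] [-0.81  0.37 -1.01 -3.16 -0.61  1.54] 0.0361 E [ 197. -208.  275.]
-50 46 14.6 [ 463. -255.   15.] [-0.81  0.56 -1.05 -3.16 -0.84  1.54] 0.0344 E [ 198. -208.  221.]
-50 35 70 [ 463. -255.   70.] [-0.81  0.3  -0.88 -3.16 -0.22  1.54] 0.0317 E [ 227. -240.  312.]
-50 35 14.6 [ 463. -255.   15.] [-0.81  0.45 -0.93 -3.16 -0.42  1.54] 0.0295 E [ 228. -239.  257.]
```

Request:
arm_command --increments '[[[0, 0, 0], [-9, -1.6, 0], 1], [[0, 0, 0], [-18, -3.2, 5], 1], [[0, 0, 0], [-27, -4.8, 17], 1], [[0, 0, 0], [-35, -6.3, 32], 1], [[0, 0, 0], [-42, -7.5, 48], 1]]'

```text
clock: 13.5
position: [569.3, -26.6, 56.6]
ee_rot: [-0.032, 0.374, 0.083, 0.923]
contact_force: [0.3, 0.6, -1.8]
gripper_width: 39.1
```

Request:
arm_command --increments '[[[0, 0, 0], [-6, -12, 8], 1], [[0, 0, 0], [-14, -30, 13], 1], [[0, 0, 0], [-22, -48, 15], 1], [[0, 0, 0], [-30, -66, 15], 1], [[0, 0, 0], [-38, -84, 15], 1]]'

```text
clock: 14.0
position: [530.5, -110.9, 71.9]
ee_rot: [-0.032, 0.374, 0.083, 0.923]
contact_force: [0.0, 0.9, -1.7]
gripper_width: 39.2
```

```bash
python3 -c "
from h import *
go((454,-280,72),10.2,46)"
```

```text
t 14.0 pos [ 530.543 -110.926   71.922] q [-0.395  0.326 -0.492 -1.48  -0.404  0.321] F [ 0.037  0.926 -1.676] w 39.15003521963476
shift [ -76.5 -169.1    0.1] turn [-0.2 -0.1  0. ] 0.2
```

Request:
arm_command --increments '[[[0, 0, 0], [-8, -18, 0], 1], [[0, 0, 0], [-16, -36, 0], 1], [[0, 0, 0], [-24, -54, 0], 1], [[0, 0, 0], [-32, -71, 0], 1], [[0, 0, 0], [-40, -88, 0], 1]]'

```text
clock: 14.5
position: [489.7, -199.5, 72.0]
ee_rot: [-0.032, 0.374, 0.083, 0.923]
contact_force: [-0.3, 0.3, -2.0]
gripper_width: 39.4
```

Request:
arm_command --increments '[[[0, 0, 0], [-8, -18, 0], 1], [[0, 0, 0], [-16, -36, 0], 1], [[0, 0, 0], [-24, -54, 0], 1], [[0, 0, 0], [-31, -70, 0], 1], [[0, 0, 0], [-36.5, -81, 0], 1]]'

```text
clock: 15.0
position: [452.4, -281.4, 72.1]
ee_rot: [-0.032, 0.374, 0.082, 0.923]
contact_force: [0.9, 0.5, -1.7]
gripper_width: 39.5
```

```bash
python3 -c "
from h import *
go((454,-280,72),10.2,46)
p,d=imaging.get_image('scene');cv2.imwrite('pics/c3.png',cv2.resize(p[30:300,250:550],None,fx=2,fy=2))"
```

```text
t 15.0 pos [ 452.45  -281.37    72.059] q [-0.793  0.378 -0.413 -1.241 -0.678  0.378] F [ 0.889  0.459 -1.748] w 39.508175873639786
shift [ 1.6  1.4 -0.1] turn [-0.2 -0.2  0.1] 0.3
```

View pics/c3.png

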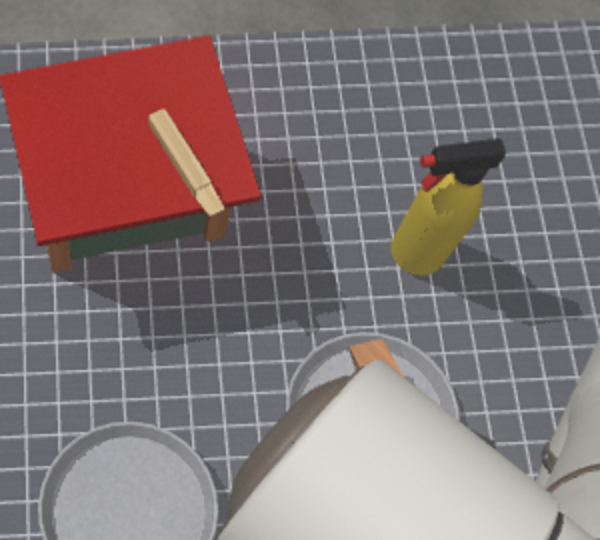

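The thin end shows over the chosen saucer at crop (372,352), with the saucer's rim around (375,410). The shutter is down, and the bottle and peg haven't moved. Lowering now.

Request:
arm_command --increments '[[[0, 0, 0], [1, 1, -9], 1], [[0, 0, 0], [1.6, 1.4, -20], 1], [[0, 0, 0], [1.6, 1.4, -31], 1], [[0, 0, 0], [1.6, 1.4, -42], 1], [[0, 0, 0], [1.6, 1.4, -50], 1]]'

```text
clock: 15.55
position: [453.5, -280.9, 21.2]
ee_rot: [-0.032, 0.375, 0.082, 0.923]
contact_force: [0.3, 0.3, -1.0]
gripper_width: 39.4
```

```bash
python3 -c "
from h import *
go((454,-280,14.6),10.2,46)
p,d=imaging.get_image('scene');m=np.zeros(d.shape,bool);m[195:240,410:460]=1;m&=hsv(p,(5,60,60),(20,255,255));m=big(m);P=cloud('scene',m,d);print(len(P),P.min(0),P.max(0))
u=np.array([.984,.177]);v=np.array([-.177,.984]);print('along',((P[:,:2]-[480.5,-275.5])@u).max(),'lat',np.percentile((P[:,:2]-[480.5,-275.5])@v,[2,98]))"
```

```text
t 15.55 pos [ 453.506 -280.853   21.247] q [-0.837  0.492 -0.423 -1.366 -0.672  0.582] F [ 0.343  0.261 -1.009] w 39.355103467895276
shift [ 0.5  0.9 -6.6] turn [-0.1 -0.3  0.1] 0.3
171 [ 291.075 -283.834   14.287] [554.168 -69.259 679.972]
along 72.20389886668404 lat [-18.333 231.352]
```

Request:
arm_command --increments '[[[0, 0, 0], [0.5, 0.9, -1.5], 1], [[0, 0, 0], [0.5, 0.9, -3], 1], [[0, 0, 0], [0.5, 0.9, -4.5], 1], [[0, 0, 0], [0.5, 0.9, -6], 1], [[0, 0, 0], [0.5, 0.9, -6], 1]]'

```text
clock: 16.1
position: [453.9, -279.7, 14.7]
ee_rot: [-0.031, 0.375, 0.082, 0.923]
contact_force: [-0.5, 0.5, 0.9]
gripper_width: 39.2
```

```bash
python3 -c "
from h import *
go((454,-280,14.6),10.2,46)"
```

```text
t 16.1 pos [ 453.853 -279.702   14.707] q [-0.842  0.507 -0.425 -1.383 -0.672  0.607] F [-0.491  0.522  0.946] w 39.2052110661634
shift [ 0.1 -0.3 -0.1] turn [-0.2 -0.3  0.1] 0.4
```

Request:
arm_command --increments '[[[0, 0, 0], [0, 0, -0.4], 1], [[0, 0, 0], [0, 0, -0.4], 1], [[0, 0, 0], [0, 0, -0.4], 0.45], [[0, 0, 0], [0, 0, -0.4], 0.3], [[0, 0, 0], [0, 0, -0.4], 0.2]]'

```text
clock: 16.6
position: [453.9, -279.8, 14.3]
ee_rot: [-0.031, 0.375, 0.082, 0.923]
contact_force: [0.1, -0.1, -0.1]
gripper_width: 68.1
```

Request:
arm_command --increments '[[[0, 0, 0], [0, 0, 0], 0.2], [[0, 0, 0], [0, 0, 0], 0.2], [[0, 0, 0], [0, 0, 0], 0.2], [[0, 0, 0], [-5, -0.9, 5], 0.2], [[0, 0, 0], [-10, -1.8, 10], 0.2]]'

```text
clock: 17.1
position: [443.5, -281.5, 24.5]
ee_rot: [-0.031, 0.375, 0.082, 0.923]
contact_force: [-0.5, 0.6, 0.1]
gripper_width: 68.1
```

```bash
python3 -c "
from h import *
go((454,-280,14.6),10.2,46)"
```

```text
t 17.1 pos [ 443.513 -281.539   24.526] q [-0.853  0.48  -0.434 -1.355 -0.682  0.582] F [-0.501  0.648  0.095] w 68.13999437831343
shift [10.5  1.5 -9.9] turn [-0.2 -0.3  0.1] 0.4
```

Request:
arm_command --increments '[[[0, 0, 0], [-14, -2.5, 16], 0.2], [[0, 0, 0], [-28, -5, 34], 0.2], [[0, 0, 0], [-42, -7.5, 52], 0.2], [[0, 0, 0], [-55, -10, 72], 0.2], [[0, 0, 0], [-68, -12, 92], 0.2]]'

```text
clock: 17.6
position: [374.4, -293.6, 117.7]
ee_rot: [-0.031, 0.375, 0.082, 0.923]
contact_force: [-0.1, 0.3, -0.7]
gripper_width: 68.1
```

Request:
arm_command --increments '[[[0, 0, 0], [-8, 10, 25], 0.2], [[0, 0, 0], [-16, 30, 50], 0.2], [[0, 0, 0], [-24, 60, 75], 0.2], [[0, 0, 0], [-32, 90, 100], 0.2], [[0, 0, 0], [-40, 120, 120], 0.2]]'

```text
clock: 18.1
position: [333.6, -173.4, 239.5]
ee_rot: [-0.031, 0.374, 0.081, 0.923]
contact_force: [1.1, 1.2, 0.3]
gripper_width: 68.3
```

```bash
python3 -c "
from h import *
go((454,-280,14.6),10.2,46)
for n in ('scene','side'):
    p,d=imaging.get_image(n);cv2.imwrite(f'pics/{n}4.png',p);np.save(f'pics/{n}4.npy',d)
    Q=cloud(n,np.ones(d.shape,bool),d);T=Q[(np.hypot(*(Q[:,:2]-[480.5,-275.5]).T)<86)&(Q[:,2]>40)&(Q[:,2]<50)]
    print(n,len(T),T.mean(0) if len(T) else '', cv2.minAreaRect(T[:,:2].astype(np.float32)) if len(T) else '')
    if n=='scene':
        G=Q[(abs(Q[:,0]-727-.18*(-Q[:,1]))<6)&(abs(Q[:,1])<80)&(Q[:,2]<60)];print('face z',np.percentile(G[:,2],[1,5,50]) if len(G) else 0)
"
```

```text
t 18.1 pos [ 333.567 -173.395  239.543] q [-0.581 -0.234 -0.609 -0.823 -0.737 -0.32 ] F [1.15  1.249 0.271] w 68.32207136307571
shift [ 120.4 -106.6 -224.9] turn [-0.2 -0.2  0.3] 0.4
scene 545 [ 449.579 -279.602   44.723] ((452.1068115234375, -280.3343811035156), (85.68281555175781, 42.05723190307617), 9.558600425720215)
face z [-2.416 -0.375 23.851]
side 502 [ 445.722 -282.851   43.709] ((451.19439697265625, -281.5836181640625), (85.81047058105469, 39.589385986328125), 9.71562671661377)
```

View pics/side4.png

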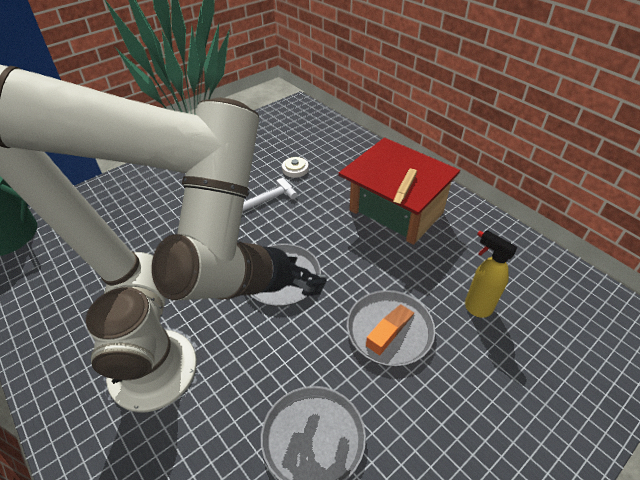

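View pics/scene4.png

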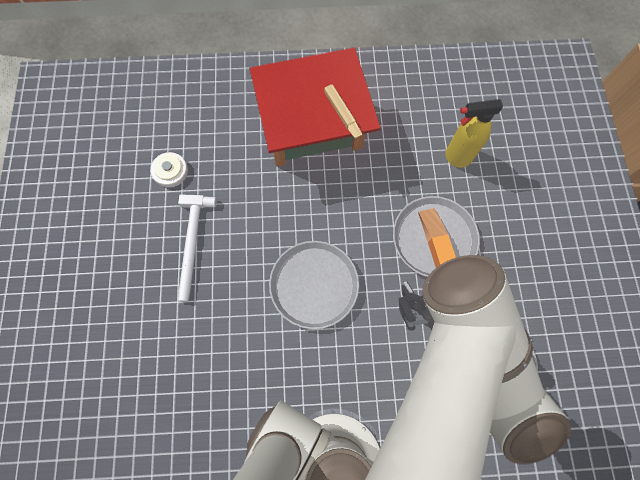

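Both views show the wedge lying flat inside the saucer (side view (390,330)). Its top measures about 44 mm, as it should for 6 + 38. The shutter is down, and the hammer, lamp, bottle and peg are at their starting pixels.

```bash
python3 -c "
from bench import arm,readout
print(abs(readout.read_state()['joint_vel']).max()); print(arm.job_done())"
```

```text
0.12713953642313763
the job is handed in; nothing more can be done
None
```

The wedge is out, the shutter is fully down, and the wedge lies flat in the far saucer. I handed the job in at about 18.2 s of the 48 s allowed.

- **Pull-out:** I gripped the wedge by its orange butt with the gripper leaning back 46°. It came straight back in six tugs of about 12 mm, each followed by a rest of about half a second. Tool force at the end of each call stayed within about 6 N.
- **Placing:** I carried the wedge to the saucer farthest from the base, lowered it until it touched lightly, and opened the fingers.

**Last checks:**
- The top of the wedge's butt measured 44 to 45 mm above the bench in both views; the expected height is 44 mm.
- In the side view it sits well inside the rim. In the scene view the arm hides its rear end.
- The shutter looks closed down to the bench.
- The hammer, lamp, bottle and peg appear unmoved, judged by eye from the pictures.
- The gripper is clear of everything.

**What failed or disagreed:**
- My wrist-camera reading of the shutter's height during the tugs was unusable, because the gripper hid its lower edge. I confirmed it was down from the side and scene views instead.
- The lean was 46°, just past the suggested 35 to 45°, because of the range of the wrist joint.
- The arm still had a slight leftover motion (at most 0.13 rad/s) when I handed in.

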